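# Lay the copper tube in the V-cradle and chock it

### The job

Take the copper tube from the stock rack and lay it, without dropping it, in both Vs of the blue cradle, roughly centred lengthwise. Then stand the yellow wedge chock on the cradle's baseboard midway between the Vs, on the open side without red posts, its length along the tube, its sloping face towards it, touching or within 15 mm. Let go of everything.

Things in the scene. Friction and masses are not known exactly. Their poses are not given: they have to be found in the camera images.
- copper_tube_center (a point): Centre of the copper tube: 28 mm diameter, 280 mm long, x along it, about 0.25 kg. It starts level, axis 49 mm above the table, in one of three notches 75 mm apart of a wooden rack (baseboard 10 mm thick, 156 mm clear between its two notched strips): grip it across its middle from above. Aluminium and black tubes of the same size fill the other notches: not wanted.
- cradle: Fixed cradle; origin on the table below the tube's place, x along it, z up. Baseboard 12 mm thick, x +-125, y -90 to 55 mm. Two blue Vs, 24 mm thick, at x +-90: bottom z 32, lips z 57, y +-35 mm. A tube lying home has its axis at y 0, z 49 mm. Red posts on the Vs at y 35 to 47, top z 78 mm. The -y side is open: lower the chock there (green patch), clear of the tube, then slide it up.
- chock_center (a point): Centre, 24 mm above the underside, of the upright yellow wedge, 56 mm long in x (grip its two flat ends), 48 mm high, 0.12 kg. Back at y -20; flat top to y +5, then the slope down to a toe at y +20 mm, 8 mm high. On the baseboard, slope just touching the tube, this point is 24 mm sideways from the tube's axis and 36 mm above the table. A bare wooden block near it is not wanted.
There are look-alikes about, which are no part of the job. Of the things shaped like the part that bears chock_center, the yellow one is meant.

How it is judged:
By the outcome, as a careful person would: the job done as asked, in the order asked, and still so for the second after the job is handed in, with the robot touching nothing.
It also fails if it takes over 64 s, if anything falls off the work surface, if the arm or the gripper's body presses on something with over 40 N, if the wrist force passes 120 N, or if a joint passes its speed limit or range.

### The arm

A 6-joint arm with a two-finger parallel gripper is mounted at the origin on the work surface. World frame = base frame: x ahead of the robot, y to its left, z up, the work surface at z = 0. Lengths are in mm, angles in rad, forces in N, time in s.
With the tool pointing down it reaches from about 300 to 850 mm from the base axis. Payload 4.2 kg.
Tool frame: the origin (TCP) lies midway between the tips of the shut fingers; the grasp point (between the pads) lies robot.grip_point_offset behind it (robot.grip_point_offset is the distance from the TCP to the grasp point, in mm); z points along the fingers, y is the direction in which the jaws open and shut (so a half turn about z gives the same grasp; the last joint's range is limited). The gripper opens to 91 mm and grips with 3 to 60 N. Pads are 32 mm wide; open, the fingers measure 118 mm over their backs; the gripper's body (76 mm by 178 mm) begins 60 mm behind the grasp point.
Start: joints at [-1.232, 0.32, 1.565, -0, 1.257, -0.02], TCP at [201.916, -538.399, 213.976] pointing down, gripper open.
Joint ranges: [-3.11, 3.11], [-0.84, 2.01], [0.21, 2.61], [-1.34, 4.49], [0.05, 2.63], [-2.56, 2.56]. Speed limits (rad/s): [2.57, 2.57, 3.14, 3.14, 3.14, 3.14].

### API

Orientations are given as a rotation vector (axis times angle).
In Python, from cell import robot gives the robot as it stands. The module is installed in compiled form; this text tells all that it offers.
- The arm moves only by the tool play_rows, never from a script. Its argument "rows" is a list of rows, each an object with "linear": the shift along the tool's x, y, z in units of 50 mm (1.0 is 50 mm), a list of three; "spin": the turn about the tool's z in degrees; "grip": the opening, from 0 (shut) to 1 (fully open). In form: [{"linear": [tx, ty, tz], "spin": spin, "grip": grip}, ...]. A call has 1 to 20 rows; each row is the pose to reach, as a shift and turn from the pose measured when the call began, along the tool's axes at that moment; what a row does not reach only later rows make up. A row lasts 1/10 s, in which the tool goes at most 50 mm and 8.59 degrees, less where a joint would pass 70% of its speed; a pose out of reach is approached as far as the arm can. A call with a gripper value outside its range is refused whole. The fingers move at their own pace and stop on an object; the grip force is fixed at half the most. Time passes only in rows, so rows that repeat a pose let the fingers close. It gives the time, the measured TCP pose, the force and the opening at its end, in the units of the state.
- robot.sense(): the state, without advancing time (a new reading comes with each control period).
- robot.read_camera(name): name is "scene" or "top"; returns the picture (384x512x3 uint8, blue, green, red); there is no depth.
- robot.calibration(name): a dict with "fx", "fy", "cx", "cy" (pixels), "k1" (the pictures are not rectified: a ray, as slopes to the right and down, at radius r is drawn at 1 + k1 r^2 times it, then the intrinsics apply), "eye" and "rotation" of the camera in the world. Camera axes: x right, y down, z forward; pixel columns grow to the right and rows downward; lengths in mm; the calibration is good to about 2 mm. A picture is of the moment at which its call begins. calibration takes no time and is no camera call.
- robot.hand_in(): hands the job in, once; it reports no verdict.
The state is a dict: "t": time; "joints": joint angles; "dq": joint speeds; "joint_torque": joint torques, N m; "position": TCP position; "eef_rot": TCP orientation; "ft_force": force on the tool from outside, world axes, zero at the start; "moment": the same for the moment, N m; "finger_gap": opening from 0.0 (shut) to 1.0 (fully open).
Only numpy, scipy, OpenCV 4.12 (cv2) and the standard library are available. Lean on these libraries where they do the work, as an engineer would, in place of code of your own. Each camera call takes 0.05 s, during which the arm holds its last target. There are 200 camera calls.

## Working session

There is one attempt and no reset: what is moved stays moved. The work goes in short steps, Python scripts to look and compute and a tool call to move; the robot and the scene stay as the last step left them, time stands still between calls to the robot, and variables do not carry over. Pictures are saved under pics/ and viewed, about 8 in all and at most 12, crops included, and the job is handed in when it is done.

Besides the shell and the picture viewer there is one more tool, called after "Call:" by a JSON object that holds its "fn" and its "kwargs", one argument or row to a line. play_rows: Moves the arm, as the interface text tells. Its arguments: {"type":"object","properties":{"rows":{"type":"array","items":{"type":"object","properties":{"linear":{"type":"array","items":{"type":"number"}},"spin":{"type":"number"},"grip":{"type":"number"}}}}},"required":["rows"]}

```bash
mkdir -p pics
cat > h.py <<'E'
import numpy as np, cv2
from cell import robot
from scipy.spatial.transform import Rotation as R
def cal(n):
    c=robot.calibration(n); K=np.array([[c['fx'],0,c['cx']],[0,c['fy'],c['cy']],[0,0,1.]])
    return K,np.array([c['k1'],0,0,0,0.]),np.array(c['eye'],float),np.array(c['rotation'],float)
def ray(n,uv,c=None):
    K,d,e,Rt=c or cal(n)
    p=cv2.undistortPoints(np.array(uv,float).reshape(-1,1,2),K,d).reshape(-1,2)
    return e,np.c_[p,np.ones(len(p))]@Rt.T
def onz(n,uv,z,c=None):
    e,v=ray(n,uv,c); z=np.broadcast_to(z,len(v)); return e+v*((z-e[2])/v[:,2])[:,None]
def proj(n,P,c=None):
    K,d,e,Rt=c or cal(n); P=np.atleast_2d(np.array(P,float))
    return cv2.projectPoints((P-e)@Rt,np.zeros(3),np.zeros(3),K,d)[0].reshape(-1,2)
def tri(a,b): # rays (e,v)->point, miss
    (e1,v1),(e2,v2)=a,b; v1=v1/np.linalg.norm(v1);v2=v2/np.linalg.norm(v2)
    s=np.linalg.lstsq(np.c_[v1,-v2],e2-e1,rcond=None)[0]
    p,q=e1+s[0]*v1,e2+s[1]*v2; return (p+q)/2,np.linalg.norm(p-q)
E
python3 - <<'E'
from h import *
for n in('scene','top'):
    im=robot.read_camera(n); cv2.imwrite(f'pics/{n}0.png',cv2.resize(im,(800,600),interpolation=cv2.INTER_CUBIC)); cv2.imwrite(f'{n}0raw.png',im)
    K,d,e,Rt=cal(n); print(n,K[0,0],K[0,2],K[1,2],d[0],e.round(1),Rt.round(3).tolist())
s=robot.sense(); print(s['position'],s['eef_rot'],s['t'],s['ft_force'],robot.grip_point_offset)
E
```

```text
scene 388.5407131344173 257.91106458584727 191.63000831443594 0.04142318862609663 [1042.3 -318.6  764.8] [-2.18, -1.171, 0.454]
top 375.57127059912654 253.5035033308003 194.90103331073865 -0.021041653958342198 [ 494.4   32.9 1045.5] [-2.226, 2.181, -0.092]
[ 201.7654444  -537.9512621   213.21726115] [-3.08961673e+00 -5.60366568e-01  4.53929284e-04] 0.1 [-0.27834943 -0.45262762 -0.00703396] 18.8
```

```bash
sed -i "s/np.array(c\['rotation'\],float)/R.from_rotvec(c['rotation']).as_matrix()/" h.py; python3 -c "
from h import *
for n in('scene','top'): print(cal(n)[3].round(2).tolist())"
```

```text
[[0.55, 0.62, -0.56], [0.84, -0.42, 0.35], [-0.01, -0.66, -0.75]]
[[0.02, -1.0, 0.06], [-1.0, -0.02, -0.02], [0.03, -0.06, -1.0]]
```

View pics/scene0.png

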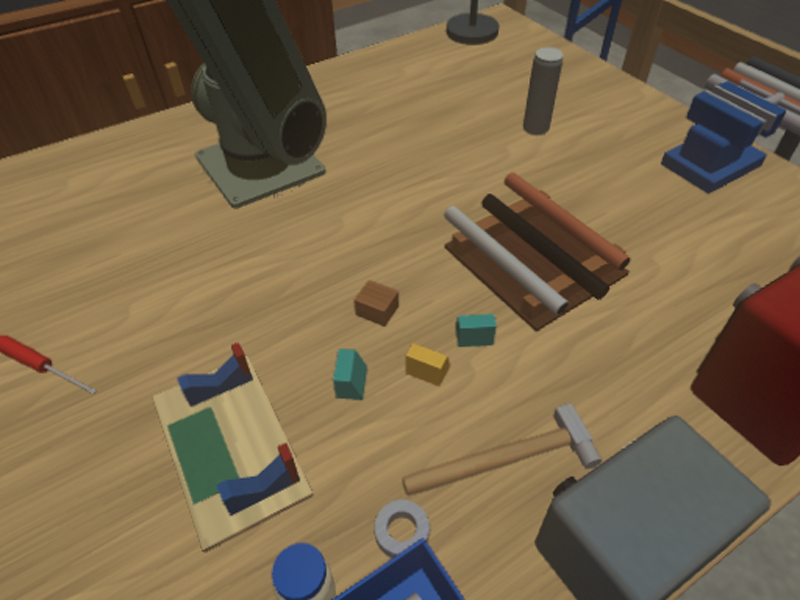

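View pics/top0.png

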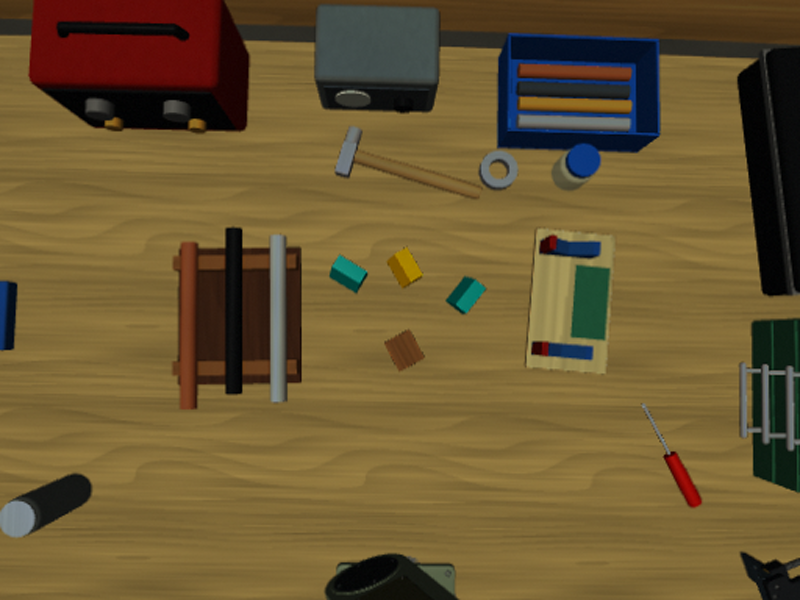

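Run:
```python
from h import *
s=cv2.imread('scene0raw.png'); t=cv2.imread('top0raw.png')
def crop(im,x,y,w,h,f): return cv2.resize(im[y:y+h,x:x+w],(w*f,h*f),interpolation=cv2.INTER_CUBIC)
A=crop(s,245,210,50,37,8); B=crop(t,235,147,50,37,8)
C=crop(s,280,100,133,100,3); D=crop(t,100,140,133,100,3)
M=np.zeros((600,800,3),np.uint8); M[:296,:400]=A; M[:296,400:]=B; M[300:,:399]=C; M[300:,400:799]=D
cv2.imwrite('pics/m1.png',M)
```

```text
(no output)
```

View pics/m1.png

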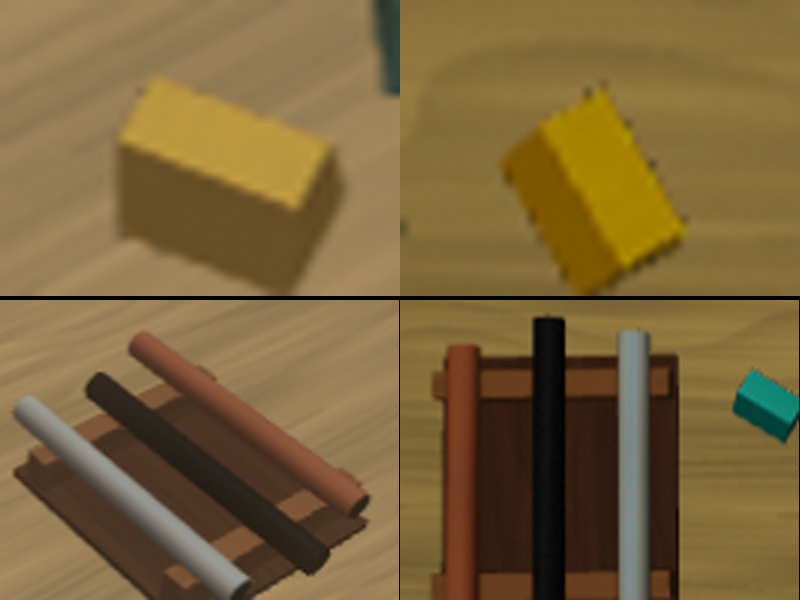

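Run:
```python
from h import *
sc=lambda p,f,o:[( (p[0]+.5)/f-.5+o[0]),((p[1]+.5)/f-.5+o[1])]
S8=lambda x,y:sc((x,y),8,(245,210)); T8=lambda x,y:sc((x-400,y),8,(235,147))
F=lambda x,y:sc((x,y),1.5625,(0,0))
S3=lambda x,y:sc((x,y-300),3,(280,100)); T3=lambda x,y:sc((x-400,y-300),3,(100,140))
pairs={'chA':(S8(298,209),T8(602,92)),'chB':(S8(118,140),T8(686,232)),'chC':(S8(332,146),T8(540,126)),'chD':(S8(155,77),T8(622,268)),
'bd-x-y':(F(153,397),F(605,374)),'bd+x-y':(F(206,550),F(614,236)),'bd+x+y':(F(311,494),F(537,228)),
'tube+x':(S3(358,503),T3(463,346)),'tube-x':(S3(140,342),F(188,408))}
for k,(a,b) in pairs.items():
    p,m=tri([ (e,v[0]) for e,v in [ray('scene',[a])]][0],[(e,v[0]) for e,v in [ray('top',[b])]][0]); print(k,p.round(1),round(m,1))
print('bd-x+y',onz('top',[F(526,368)],12).round(1))
print('tube ends z49/63',onz('top',[F(189,242),F(188,408)],55).round(1))
print('alu',onz('top',[F(278,236),F(278,401)],55).round(1))
print('black',onz('top',[F(233.5,229),F(233.5,393)],55).round(1))
```

```text
chA [651.6  -7.   47.5] 1.3
chB [604.9 -36.   48.8] 1.7
chC [639.6  13.5  47.8] 1.4
chD [592.3 -14.9  49. ] 1.8
bd-x-y [ 439.6 -365.9    9.8] 0.4
bd+x-y [ 687.9 -381.9    9.7] 1.3
bd+x+y [ 697.8 -242.9   10.8] 2.2
tube+x [649.5 360.7  55.1] 2.8
tube-x [372.3 353.2  51.4] 0.7
bd-x+y [[ 448.  -223.4   12. ]]
tube ends z49/63 [[651.3 361.6  55. ]
 [373.  352.3  55. ]]
alu [[665.  211.8  55. ]
 [387.4 203.2  55. ]]
black [[675.2 287.4  55. ]
 [399.3 277.6  55. ]]
```

```bash
cat >> h.py <<'E'
def go(P,yaw): # shift/turn in play_rows units from the present pose to TCP P with tool x at yaw (deg)
    s=robot.sense(); M=R.from_rotvec(s['eef_rot']).as_matrix(); p=np.array(s['position'])
    y0=np.degrees(np.arctan2(M[1,0],M[0,0])); sp=-((yaw-y0+180)%360-180)
    print('lin',(M.T@(np.array(P)-p)/50).round(3),'spin',round(sp,1),'| at',p.round(1),'yaw',round(y0,1),'toolz',M[:,2].round(3))
E
python3 -c "
from h import *
go([511.5,357,140],1.8)"
```

```text
lin [ 12.086 -14.581   1.488] spin 18.8 | at [ 201.8 -538.   213.2] yaw 20.6 toolz [-0.001  0.001 -1.   ]
```

Call:
{"fn": "play_rows", "kwargs": {
  "rows": [
    {"linear":[3,-3.6,0],"spin":5,"grip":0.55},
    {"linear":[6,-7.3,0],"spin":10,"grip":0.55},
    {"linear":[6,-7.3,0],"spin":10,"grip":0.55},
    {"linear":[6,-7.3,0],"spin":10,"grip":0.55},
    {"linear":[6,-7.3,0],"spin":10,"grip":0.55},
    {"linear":[6,-7.3,0],"spin":10,"grip":0.55},
    {"linear":[6,-7.3,0],"spin":10,"grip":0.55},
    {"linear":[12.09,-14.58,0],"spin":18.8,"grip":0.55},
    {"linear":[12.09,-14.58,0],"spin":18.8,"grip":0.55},
    {"linear":[12.09,-14.58,0],"spin":18.8,"grip":0.55},
    {"linear":[12.09,-14.58,0],"spin":18.8,"grip":0.55},
    {"linear":[12.09,-14.58,0],"spin":18.8,"grip":0.55},
    {"linear":[12.09,-14.58,1],"spin":18.8,"grip":0.55},
    {"linear":[12.09,-14.58,1.4],"spin":18.8,"grip":0.55},
    {"linear":[12.09,-14.58,1.4],"spin":18.8,"grip":0.55},
    {"linear":[12.09,-14.58,1.4],"spin":18.8,"grip":0.55},
    {"linear":[12.09,-14.58,1.4],"spin":18.8,"grip":0.55},
    {"linear":[12.09,-14.58,1.4],"spin":18.8,"grip":0.55},
    {"linear":[12.09,-14.58,1.4],"spin":18.8,"grip":0.55},
    {"linear":[12.09,-14.58,1.4],"spin":18.8,"grip":0.55}
  ]
}}

```text
t: 2.1
position: [512.1, 360.9, 142.1]
eef_rot: [-3.139, -0.053, 0.003]
ft_force: [0.1, -0.7, -0.3]
finger_gap: 0.549
```

```bash
python3 -c "
from h import *
go([511.5,357,100],1.8)
go([511.5,357,31],1.8); s=robot.sense();print(s['t'],s['finger_gap'],s['joints'])"
```

```text
lin [-0.012  0.08   0.842] spin 0.1 | at [512.1 360.9 142.1] yaw 1.9 toolz [-0.002  0.002 -1.   ]
lin [-0.01   0.082  2.222] spin 0.1 | at [512.1 360.9 142.1] yaw 1.9 toolz [-0.002  0.002 -1.   ]
2.1 0.5486950709918488 [0.59427397 0.44983062 1.54753594 0.00276863 1.14476184 2.13030205]
```

Call:
{"fn": "play_rows", "kwargs": {
  "rows": [
    {"linear":[0,0.08,0.5],"spin":0,"grip":0.55},
    {"linear":[0,0.08,0.9],"spin":0,"grip":0.55},
    {"linear":[0,0.08,0.9],"spin":0,"grip":0.55},
    {"linear":[0,0.08,0.9],"spin":0,"grip":0.55}
  ]
}}

```text
t: 2.5
position: [512.1, 356.5, 97.3]
eef_rot: [-3.14, -0.052, 0.004]
ft_force: [0.1, 0.1, 0.3]
finger_gap: 0.552
```

```bash
python3 -c "
from h import *
go([511.5,357,30.5],1.8)
t=robot.read_camera('top'); s=robot.read_camera('scene')
f=lambda im,x,y,w,h,k:cv2.resize(im[y:y+h,x:x+w],(w*k,h*k),interpolation=cv2.INTER_CUBIC)
cv2.imwrite('pics/m2.png',np.hstack([f(t,80,135,133,150,3),f(s,270,80,133,150,3)]))
"
```

```text
lin [-0.008 -0.008  1.335] spin 0.1 | at [512.1 356.5  97.3] yaw 1.9 toolz [-0.002  0.001 -1.   ]
```

View pics/m2.png

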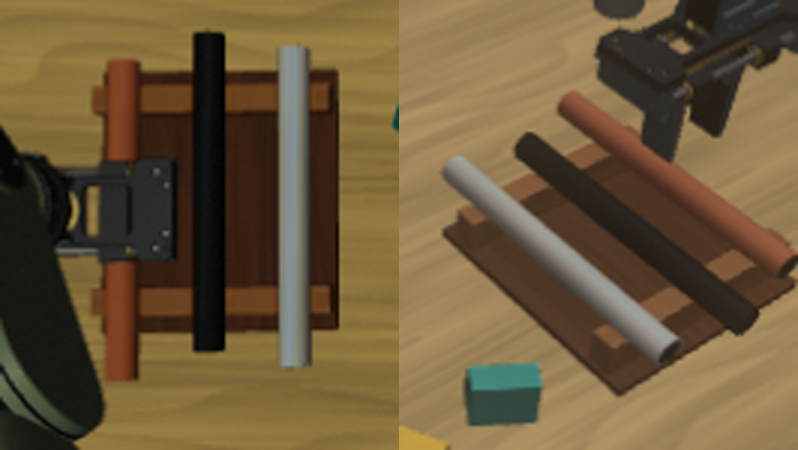

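The gripper straddles the copper tube: gripper about (122,209) against tube mid (122,220) in the top crop, with parallax explaining the row. I'll descend and grip.

Call:
{"fn": "play_rows", "kwargs": {
  "rows": [
    {"linear":[0,0,0.5],"spin":0,"grip":0.55},
    {"linear":[0,0,1.0],"spin":0,"grip":0.55},
    {"linear":[0,0,1.33],"spin":0,"grip":0.55},
    {"linear":[0,0,1.33],"spin":0,"grip":0.55},
    {"linear":[0,0,1.33],"spin":0,"grip":0.55},
    {"linear":[0,0,1.33],"spin":0,"grip":0},
    {"linear":[0,0,1.33],"spin":0,"grip":0},
    {"linear":[0,0,1.33],"spin":0,"grip":0},
    {"linear":[0,0,1.33],"spin":0,"grip":0},
    {"linear":[0,0,1.33],"spin":0,"grip":0},
    {"linear":[0,0,1.33],"spin":0,"grip":0},
    {"linear":[0,0,1.33],"spin":0,"grip":0},
    {"linear":[0,0,1.33],"spin":0,"grip":0}
  ]
}}

```text
t: 3.9
position: [513.5, 358.5, 33.1]
eef_rot: [-3.136, -0.052, -0.003]
ft_force: [-1.4, 3.8, 5.7]
finger_gap: 0.301
```

Call:
{"fn": "play_rows", "kwargs": {
  "rows": [
    {"linear":[0,0,-0.2],"spin":0,"grip":0},
    {"linear":[0,0,-0.5],"spin":0,"grip":0},
    {"linear":[0,0,-0.9],"spin":0,"grip":0},
    {"linear":[0,0,-1.3],"spin":0,"grip":0},
    {"linear":[0,0,-1.7],"spin":0,"grip":0},
    {"linear":[0,0,-2.1],"spin":0,"grip":0},
    {"linear":[0,0,-2.4],"spin":0,"grip":0},
    {"linear":[0,0,-2.4],"spin":0,"grip":0},
    {"linear":[0,0,-2.4],"spin":0,"grip":0}
  ]
}}

```text
t: 4.8
position: [512.8, 357.1, 152.5]
eef_rot: [-3.137, -0.052, -0.001]
ft_force: [0.2, -0.5, -3.1]
finger_gap: 0.299
```

```bash
python3 -c "
from h import *
go([569.6,-286,151],-4.1); s=robot.sense();print(s['t'],s['finger_gap'],s['ft_force'],s['moment'])
t=robot.read_camera('top'); s=robot.read_camera('scene')
f=lambda im,x,y,w,h,k:cv2.resize(im[y:y+h,x:x+w],(w*k,h*k),interpolation=cv2.INTER_CUBIC)
cv2.imwrite('pics/m3.png',np.hstack([f(t,80,125,133,150,3),f(s,270,50,133,150,3)]))
"
```

```text
lin [ 0.712 12.892 -0.02 ] spin 6.0 | at [512.8 357.1 152.5] yaw 1.9 toolz [ 0.001  0.004 -1.   ]
4.8 0.29885758199682266 [ 0.22157036 -0.48643651 -3.05625378] [-0.02874132 -0.01076405  0.03399308]
```

View pics/m3.png

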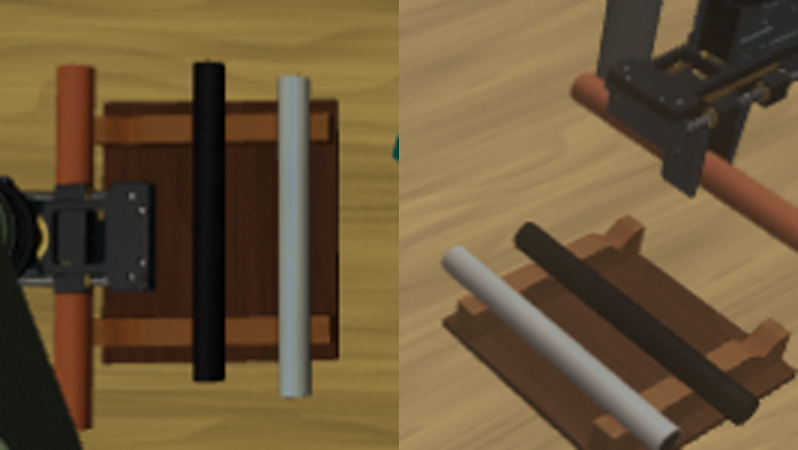

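Copper tube held level across its middle; top crop ends at (76,65) and about (78,428). I'll carry it over the cradle.

Call:
{"fn": "play_rows", "kwargs": {
  "rows": [
    {"linear":[0,0.2,0],"spin":0,"grip":0},
    {"linear":[0,0.6,0],"spin":0,"grip":0},
    {"linear":[0.05,1.2,0],"spin":0.5,"grip":0},
    {"linear":[0.1,1.9,0],"spin":1,"grip":0},
    {"linear":[0.15,2.7,0],"spin":1.5,"grip":0},
    {"linear":[0.2,3.5,0],"spin":2,"grip":0},
    {"linear":[0.25,4.3,0],"spin":2.5,"grip":0},
    {"linear":[0.3,5.1,0],"spin":3,"grip":0},
    {"linear":[0.35,5.9,0],"spin":3.5,"grip":0},
    {"linear":[0.4,6.7,0],"spin":4,"grip":0},
    {"linear":[0.45,7.5,0],"spin":4.5,"grip":0},
    {"linear":[0.5,8.3,0],"spin":5,"grip":0},
    {"linear":[0.55,9.1,0],"spin":5.5,"grip":0},
    {"linear":[0.6,9.9,0],"spin":6,"grip":0},
    {"linear":[0.65,10.7,0],"spin":6,"grip":0},
    {"linear":[0.7,11.4,0],"spin":6,"grip":0},
    {"linear":[0.71,12.0,0],"spin":6,"grip":0},
    {"linear":[0.71,12.5,0],"spin":6,"grip":0},
    {"linear":[0.71,12.8,0],"spin":6,"grip":0},
    {"linear":[0.71,12.9,0],"spin":6,"grip":0}
  ]
}}

```text
t: 6.9
position: [568.0, -288.3, 149.0]
eef_rot: [-3.136, 0.116, 0.003]
ft_force: [0.2, -0.1, -1.6]
finger_gap: 0.302
```

```bash
python3 -c "
from h import *
go([569.6,-286,100],-4.1); s=robot.sense();print(s['t'],s['finger_gap'],s['ft_force'],s['moment'])
t=robot.read_camera('top'); s=robot.read_camera('scene')
f=lambda im,x,y,w,h,k:cv2.resize(im[y:y+h,x:x+w],(w*k,h*k),interpolation=cv2.INTER_CUBIC)
cv2.imwrite('pics/m4.png',np.hstack([f(t,310,110,133,150,3),f(s,70,180,133,150,3)]))
"
```

```text
lin [ 0.031 -0.045  0.981] spin -0.1 | at [ 568.  -288.3  149. ] yaw -4.2 toolz [-0.002  0.003 -1.   ]
6.9 0.3021862273603341 [ 0.17443182 -0.09621985 -1.64415312] [ 0.059995   -0.01404553 -0.0182651 ]
```

View pics/m4.png

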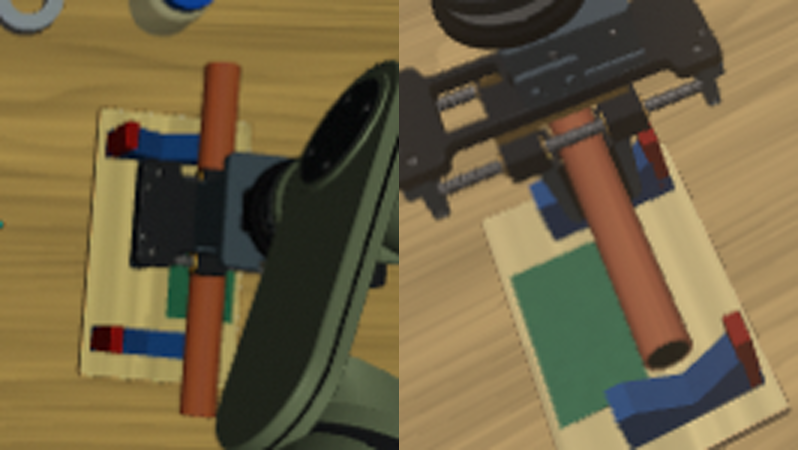

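Run:
```python
from h import *
c=[((222+.5)/3-.5+310,(64+.5)/3-.5+110),((199+.5)/3-.5+310,(415+.5)/3-.5+110)]
P=onz('top',c,172); print('tube ends',P.round(1).tolist(),'mid',P.mean(0).round(1),'len',np.linalg.norm(P[0]-P[1]).round(1))
# refine cradle pose from model points
from scipy.optimize import least_squares
F=lambda x,y:((x+.5)/1.5625-.5,(y+.5)/1.5625-.5)
L=[(-125,-90,12),(125,-90,12),(125,55,12)]
obs={'scene':[F(153,397),F(206,550),F(311,494)],'top':[F(605,374),F(614,236),F(537,228),F(526,368)]}
mod={'scene':L,'top':L+[(-125,55,12)]}
def W(p,Q): 
    a=np.radians(p[2]); Q=np.array(Q,float); return np.c_[p[0]+Q[:,0]*np.cos(a)-Q[:,1]*np.sin(a),p[1]+Q[:,0]*np.sin(a)+Q[:,1]*np.cos(a),Q[:,2]]
for sel in (['top'],['scene'],['top','scene']):
    r=least_squares(lambda p:np.concatenate([(proj(n,W(p,mod[n]))-obs[n]).ravel() for n in sel]),[569,-286,-4]); print(sel,r.x.round(1),'rms px',np.sqrt(np.mean(r.fun**2)).round(2))
for n in('top','scene'):
    im=cv2.imread(n+'0raw.png').astype(int); m=((im[...,2]>100)&(im[...,1]<40)&(im[...,0]<40)).astype(np.uint8)
    k,_,st,ce=cv2.connectedComponentsWithStats(m)
    print(n,[(ce[i].round(1).tolist(),st[i,4]) for i in range(1,k) if 8<st[i,4]<400])
    print(' post tops',proj(n,W(r.x,[(90,41,78),(-90,41,78)])).round(1).tolist(), 'V lips -y',proj(n,W(r.x,[(90,-35,57),(-90,-35,57)])).round(1).tolist())
```

```text
tube ends [[704.6, -295.6, 172.0], [427.3, -277.2, 172.0]] mid [ 565.9 -286.4  172. ] len 277.9
['top'] [ 569.5 -285.4   -4. ] rms px 0.54
['scene'] [ 570.4 -285.5   -4.1] rms px 1.25
['top', 'scene'] [ 570.  -285.5   -4. ] rms px 0.93
top [([68.7, 1.3], np.int32(20)), ([96.8, 3.0], np.int32(22)), ([105.4, 6.6], np.int32(61)), ([88.9, 8.2], np.int32(30)), ([42.0, 5.4], np.int32(9)), ([68.8, 9.9], np.int32(17)), ([77.8, 10.2], np.int32(25)), ([113.3, 10.8], np.int32(9)), ([44.4, 25.6], np.int32(22)), ([50.9, 23.8], np.int32(12)), ([64.4, 25.8], np.int32(41)), ([76.8, 25.2], np.int32(25)), ([92.7, 29.9], np.int32(130)), ([109.5, 29.5], np.int32(29)), ([120.2, 32.8], np.int32(77)), ([42.0, 32.0], np.int32(9)), ([66.3, 35.3], np.int32(9)), ([71.7, 33.6], np.int32(9)), ([103.5, 43.8], np.int32(50)), ([76.8, 45.7], np.int32(34)), ([84.8, 45.1], np.int32(15)), ([122.7, 47.7], np.int32(10)), ([353.3, 154.2], np.int32(22)), ([348.2, 222.4], np.int32(20)), ([437.7, 307.5], np.int32(276))]
 post tops [[353.6, 154.5], [348.5, 223.1]] V lips -y [[379.3, 158.5], [374.6, 225.5]]
scene [([502.4, 176.8], np.int32(9)), ([10.6, 228.6], np.int32(42))]
 post tops [[183.0, 288.8], [152.1, 223.4]] V lips -y [[147.1, 312.4], [120.3, 243.2]]
```

Call:
{"fn": "play_rows", "kwargs": {
  "rows": [
    {"linear":[0.08,-0.05,0.3],"spin":0,"grip":0},
    {"linear":[0.08,-0.05,0.7],"spin":0,"grip":0},
    {"linear":[0.08,-0.05,1.1],"spin":0,"grip":0},
    {"linear":[0.08,-0.05,1.5],"spin":0,"grip":0},
    {"linear":[0.08,-0.05,1.7],"spin":0,"grip":0},
    {"linear":[0.08,-0.05,1.7],"spin":0,"grip":0},
    {"linear":[0.08,-0.05,1.7],"spin":0,"grip":0}
  ]
}}

```text
t: 7.7
position: [573.0, -283.7, 64.5]
eef_rot: [-3.136, 0.113, 0.001]
ft_force: [-0.8, -1.0, -1.7]
finger_gap: 0.301
```

```bash
python3 -c "
from h import *
go([572,-285.7,32.5],-4.0); s=robot.sense();print(s['t'],s['finger_gap'],s['ft_force'],s['moment'])"
```

```text
lin [-0.017  0.045  0.64 ] spin -0.1 | at [ 573.  -283.7   64.5] yaw -4.1 toolz [-0.001  0.004 -1.   ]
7.7 0.3005821981817909 [-0.76689532 -1.0291736  -1.73267799] [0.03068217 0.01814346 0.0040188 ]
```

Call:
{"fn": "play_rows", "kwargs": {
  "rows": [
    {"linear":[0,0.04,0.2],"spin":0,"grip":0},
    {"linear":[0,0.04,0.4],"spin":0,"grip":0},
    {"linear":[0,0.04,0.52],"spin":0,"grip":0},
    {"linear":[0,0.04,0.6],"spin":0,"grip":0},
    {"linear":[0,0.04,0.6],"spin":0,"grip":0},
    {"linear":[0,0.04,0.6],"spin":0,"grip":0}
  ]
}}

```text
t: 8.3
position: [573.0, -285.6, 34.5]
eef_rot: [-3.136, 0.113, 0.001]
ft_force: [0.1, -0.2, -2.0]
finger_gap: 0.304
```

Call:
{"fn": "play_rows", "kwargs": {
  "rows": [
    {"linear":[0,0,0.03],"spin":0,"grip":0},
    {"linear":[0,0,0.05],"spin":0,"grip":0},
    {"linear":[0,0,0.05],"spin":0,"grip":0}
  ]
}}

```text
t: 8.6
position: [573.4, -286.1, 33.2]
eef_rot: [-3.137, 0.113, -0.001]
ft_force: [-1.9, -0.3, 4.5]
finger_gap: 0.3
```

Call:
{"fn": "play_rows", "kwargs": {
  "rows": [
    {"linear":[0,0,0.0],"spin":0,"grip":0.35},
    {"linear":[0,0,0.0],"spin":0,"grip":0.45},
    {"linear":[0,0,0.0],"spin":0,"grip":0.55},
    {"linear":[0,0,0.0],"spin":0,"grip":0.55},
    {"linear":[0,0,0.0],"spin":0,"grip":0.55},
    {"linear":[0,0,-0.3],"spin":0,"grip":0.55},
    {"linear":[0,0,-0.8],"spin":0,"grip":0.55},
    {"linear":[0,0,-1.4],"spin":0,"grip":0.55},
    {"linear":[0,0,-2.0],"spin":0,"grip":0.55},
    {"linear":[0,0,-2.4],"spin":0,"grip":0.55},
    {"linear":[0,0,-2.4],"spin":0,"grip":0.55},
    {"linear":[0,0,-2.4],"spin":0,"grip":0.55}
  ]
}}

```text
t: 9.8
position: [572.9, -286.2, 152.6]
eef_rot: [-3.137, 0.113, -0.0]
ft_force: [-0.0, 0.2, -0.9]
finger_gap: 0.551
```

```bash
python3 -c "
from h import *
a=np.radians(31.4); g=np.array([618.2,-4.7])-10*np.array([-np.sin(a),np.cos(a)]); print(g)
go([*g,150],121.4); s=robot.sense();print(s['t'],s['finger_gap'],s['ft_force'])"
```

```text
[623.41009632 -13.23550797]
lin [ 0.614 -5.518  0.069] spin -125.5 | at [ 572.9 -286.2  152.6] yaw -4.1 toolz [ 0.     0.003 -1.   ]
9.8 0.5508157293846141 [-0.0124594   0.16573747 -0.85748373]
```

Call:
{"fn": "play_rows", "kwargs": {
  "rows": [
    {"linear":[0.1,-0.7,0],"spin":-8,"grip":1},
    {"linear":[0.1,-1.4,0],"spin":-16,"grip":1},
    {"linear":[0.2,-2.1,0],"spin":-24,"grip":1},
    {"linear":[0.3,-2.8,0],"spin":-32,"grip":1},
    {"linear":[0.4,-3.5,0],"spin":-40,"grip":1},
    {"linear":[0.5,-4.2,0],"spin":-48,"grip":1},
    {"linear":[0.6,-4.9,0],"spin":-56,"grip":1},
    {"linear":[0.61,-5.52,0],"spin":-64,"grip":1},
    {"linear":[0.61,-5.52,0],"spin":-72,"grip":1},
    {"linear":[0.61,-5.52,0],"spin":-80,"grip":1},
    {"linear":[0.61,-5.52,0],"spin":-88,"grip":1},
    {"linear":[0.61,-5.52,0],"spin":-96,"grip":1},
    {"linear":[0.61,-5.52,0],"spin":-104,"grip":1},
    {"linear":[0.61,-5.52,0],"spin":-112,"grip":1},
    {"linear":[0.61,-5.52,0],"spin":-120,"grip":1},
    {"linear":[0.61,-5.52,0.07],"spin":-125.5,"grip":1},
    {"linear":[0.61,-5.52,0.07],"spin":-125.5,"grip":1},
    {"linear":[0.61,-5.52,0.07],"spin":-125.5,"grip":1}
  ]
}}

```text
t: 11.6
position: [622.5, -13.1, 148.4]
eef_rot: [-1.539, -2.734, -0.002]
ft_force: [0.3, -0.0, 0.0]
finger_gap: 0.996
```

```bash
python3 -c "
from h import *
go([623.4,-13.2,70],121.4);go([623.4,-13.2,8],121.4); s=robot.sense();print(s['t'],s['finger_gap'],s['ft_force'])
t=robot.read_camera('top'); s=robot.read_camera('scene')
f=lambda im,x,y,w,h,k:cv2.resize(im[y:y+h,x:x+w],(w*k,h*k),interpolation=cv2.INTER_CUBIC)
cv2.imwrite('tube_top.png',t)
cv2.imwrite('pics/m5.png',np.hstack([f(t,310,110,133,150,3),f(s,70,190,133,150,3)]))
"
```

```text
lin [-0.018  0.016  1.569] spin -0.1 | at [622.5 -13.1 148.4] yaw 121.3 toolz [-0.003  0.003 -1.   ]
lin [-0.023  0.016  2.809] spin -0.1 | at [622.5 -13.1 148.4] yaw 121.3 toolz [-0.003  0.003 -1.   ]
11.6 0.9964257297135944 [ 0.32238374 -0.01118849  0.01544267]
```

View pics/m5.png

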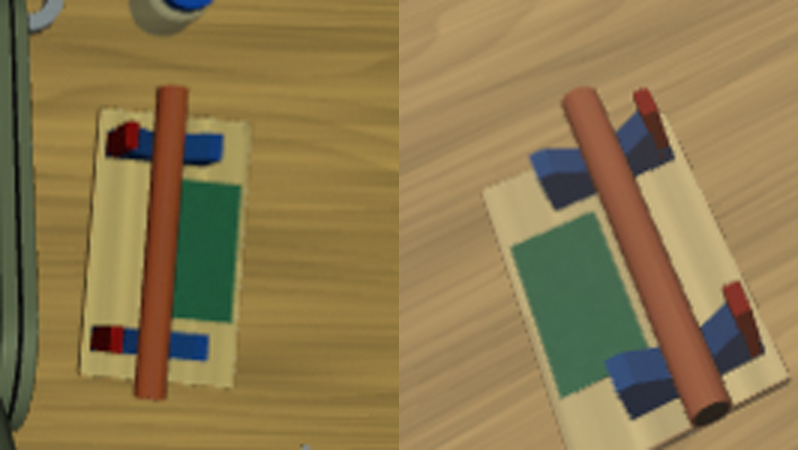

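Tube lies in both Vs (top-crop ends (172,87), (151,400)), overhanging both board ends about equally. Next, the chock.

Call:
{"fn": "play_rows", "kwargs": {
  "rows": [
    {"linear":[-0.02,0.02,0.5],"spin":0,"grip":1},
    {"linear":[-0.02,0.02,1.0],"spin":0,"grip":1},
    {"linear":[-0.02,0.02,1.5],"spin":0,"grip":1},
    {"linear":[-0.02,0.02,2.0],"spin":0,"grip":1},
    {"linear":[-0.02,0.02,2.4],"spin":0,"grip":1},
    {"linear":[-0.02,0.02,2.7],"spin":0,"grip":1},
    {"linear":[-0.02,0.02,2.78],"spin":0,"grip":1},
    {"linear":[-0.02,0.02,2.78],"spin":0,"grip":1},
    {"linear":[-0.02,0.02,2.78],"spin":0,"grip":1}
  ]
}}

```text
t: 12.6
position: [624.9, -13.0, 11.1]
eef_rot: [-1.54, -2.737, -0.005]
ft_force: [0.6, -0.7, 0.7]
finger_gap: 1.0
```

Run:
```python
from h import *
go([623.4,-13.2,8],121.4); s=robot.sense();print(s['t'],s['finger_gap'],s['ft_force'])
c=[((x+.5)/3-.5+310,(y+.5)/3-.5+110) for x,y in((172.5,87),(151,400))]
P=onz('top',c,57); print(P.round(1).tolist(),P.mean(0).round(1))
```

```text
lin [ 0.013 -0.027  0.062] spin -0.1 | at [624.9 -13.   11.1] yaw 121.3 toolz [ 0.001  0.003 -1.   ]
12.6 0.9996121788154942 [ 0.6272441  -0.73210907  0.67769176]
[[710.1, -293.8, 57.0], [430.9, -275.1, 57.0]] [ 570.5 -284.5   57. ]
```

Call:
{"fn": "play_rows", "kwargs": {
  "rows": [
    {"linear":[0,0,0.05],"spin":0,"grip":1},
    {"linear":[0,0,0.05],"spin":0,"grip":0.8},
    {"linear":[0,0,0.05],"spin":0,"grip":0.7},
    {"linear":[0,0,0.05],"spin":0,"grip":0.5},
    {"linear":[0,0,0.05],"spin":0,"grip":0.4},
    {"linear":[0,0,0.05],"spin":0,"grip":0.4},
    {"linear":[0,0,0.05],"spin":0,"grip":0.4},
    {"linear":[0,0,0.05],"spin":0,"grip":0.4}
  ]
}}

```text
t: 13.4
position: [624.7, -13.1, 8.7]
eef_rot: [-1.54, -2.737, -0.004]
ft_force: [-0.4, -0.5, 1.5]
finger_gap: 0.615
```

Call:
{"fn": "play_rows", "kwargs": {
  "rows": [
    {"linear":[0,0,-0.2],"spin":0,"grip":0.4},
    {"linear":[0,0,-0.6],"spin":0,"grip":0.4},
    {"linear":[0,0,-1.1],"spin":0,"grip":0.4},
    {"linear":[0,0,-1.6],"spin":0,"grip":0.4},
    {"linear":[0,0,-2.1],"spin":0,"grip":0.4},
    {"linear":[0,0,-2.6],"spin":0,"grip":0.4},
    {"linear":[0,0,-2.9],"spin":0,"grip":0.4},
    {"linear":[0,0,-2.9],"spin":0,"grip":0.4},
    {"linear":[0,0,-2.9],"spin":0,"grip":0.4}
  ]
}}

```text
t: 14.3
position: [624.4, -13.5, 153.5]
eef_rot: [-1.54, -2.737, -0.004]
ft_force: [-0.1, 0.7, -2.0]
finger_gap: 0.613
```

```bash
cat >> h.py <<'E'
def crad(x,y,z):
    a=np.radians(-4.0); return [570+x*np.cos(a)-y*np.sin(a),-285.5+x*np.sin(a)+y*np.cos(a),z]
E
python3 -c "
from h import *
go(crad(0,-70.5,154),86); s=robot.sense();print(s['t'],s['finger_gap'],s['ft_force'],s['joints'])"
```

```text
lin [-5.236 -4.569 -0.031] spin 35.3 | at [624.4 -13.5 153.5] yaw 121.3 toolz [ 0.     0.003 -1.   ]
14.3 0.6130267345830848 [-0.05288649  0.66344104 -1.98223927] [-0.04158742  0.43784378  1.53706648  0.00325998  1.16674215 -0.58882098]
```

Call:
{"fn": "play_rows", "kwargs": {
  "rows": [
    {"linear":[-0.2,-0.2,0],"spin":1,"grip":0.4},
    {"linear":[-0.6,-0.5,0],"spin":4,"grip":0.4},
    {"linear":[-1.1,-0.9,0],"spin":7,"grip":0.4},
    {"linear":[-1.6,-1.4,0],"spin":11,"grip":0.4},
    {"linear":[-2.1,-1.8,0],"spin":15,"grip":0.4},
    {"linear":[-2.6,-2.3,0],"spin":19,"grip":0.4},
    {"linear":[-3.1,-2.7,0],"spin":23,"grip":0.4},
    {"linear":[-3.6,-3.2,0],"spin":27,"grip":0.4},
    {"linear":[-4.1,-3.6,0],"spin":31,"grip":0.4},
    {"linear":[-4.6,-4.0,0],"spin":34,"grip":0.4},
    {"linear":[-5.0,-4.4,0],"spin":35.3,"grip":0.4},
    {"linear":[-5.24,-4.57,0],"spin":35.3,"grip":0.4},
    {"linear":[-5.24,-4.57,0],"spin":35.3,"grip":0.4},
    {"linear":[-5.24,-4.57,0],"spin":35.3,"grip":0.4},
    {"linear":[-5.24,-4.57,0],"spin":35.3,"grip":0.4}
  ]
}}

```text
t: 15.8
position: [565.3, -354.6, 152.2]
eef_rot: [-2.294, -2.141, -0.004]
ft_force: [-0.3, -0.8, -0.9]
finger_gap: 0.61
```

```bash
python3 -c "
from h import *
go(crad(0,-70.5,60),86);go(crad(0,-70.5,24),86); s=robot.sense();print(s['t'],s['finger_gap'],s['ft_force'])
t=robot.read_camera('top'); s=robot.read_camera('scene')
f=lambda im,x,y,w,h,k:cv2.resize(im[y:y+h,x:x+w],(w*k,h*k),interpolation=cv2.INTER_CUBIC)
cv2.imwrite('pics/m6.png',np.hstack([f(t,310,110,133,150,3),f(s,70,150,133,150,3)]))
"
```

```text
lin [-3.200e-02 -1.000e-03  1.844e+00] spin 0.1 | at [ 565.3 -354.6  152.2] yaw 86.1 toolz [-0.     0.004 -1.   ]
lin [-0.035 -0.     2.564] spin 0.1 | at [ 565.3 -354.6  152.2] yaw 86.1 toolz [-0.     0.004 -1.   ]
15.8 0.6104862392689069 [-0.27732462 -0.76787737 -0.92215934]
```

View pics/m6.png

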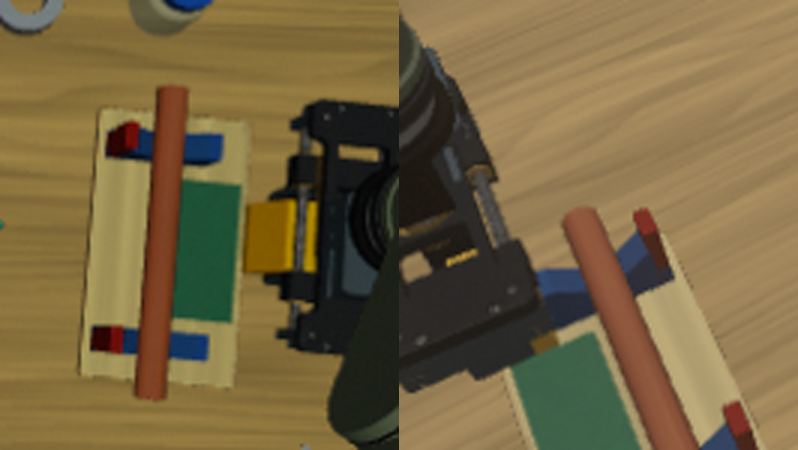

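Run:
```python
from h import *
c=[((x+.5)/3-.5+310,(y+.5)/3-.5+110) for x,y in((248.5,202),(245,271))]
P=onz('top',c,151); a=np.radians(-4.0); d=P[:,:2]-[570,-285.5]
print(P.round(1).tolist(), 'local x',(d@[np.cos(a),np.sin(a)]).round(1),'local y',(d@[-np.sin(a),np.cos(a)]).round(1))
d=np.array([565.3,-354.6])-[570,-285.5]; print('tcp',d@[np.cos(a),np.sin(a)],d@[-np.sin(a),np.cos(a)])
```

```text
[[597.3, -324.9, 151.0], [541.5, -321.9, 151.0]] local x [ 30.  -25.9] local y [-37.4 -38.3]
tcp 0.1316212994978407 -69.25953129955127
```

Call:
{"fn": "play_rows", "kwargs": {
  "rows": [
    {"linear":[-0.03,0,0.4],"spin":0,"grip":0.4},
    {"linear":[-0.03,0,0.9],"spin":0,"grip":0.4},
    {"linear":[-0.03,0,1.4],"spin":0,"grip":0.4},
    {"linear":[-0.03,0,1.9],"spin":0,"grip":0.4},
    {"linear":[-0.03,0,2.3],"spin":0,"grip":0.4},
    {"linear":[-0.03,0,2.5],"spin":0,"grip":0.4},
    {"linear":[-0.03,0,2.57],"spin":0,"grip":0.4},
    {"linear":[-0.03,0,2.57],"spin":0,"grip":0.4},
    {"linear":[-0.03,0,2.57],"spin":0,"grip":0.4}
  ]
}}

```text
t: 16.8
position: [566.2, -356.0, 25.3]
eef_rot: [-2.296, -2.144, -0.004]
ft_force: [0.4, -1.3, -0.8]
finger_gap: 0.611
```

```bash
python3 -c "
from h import *
go(crad(0,-70.5,21),86);go(crad(0,-39,21),86); s=robot.sense();print(s['t'],s['finger_gap'],s['ft_force'])"
```

```text
lin [ 0.002 -0.023  0.085] spin 0.1 | at [ 566.2 -356.    25.3] yaw 86.1 toolz [ 0.002  0.002 -1.   ]
lin [ 0.632 -0.022  0.087] spin 0.1 | at [ 566.2 -356.    25.3] yaw 86.1 toolz [ 0.002  0.002 -1.   ]
16.8 0.6113004418648443 [ 0.35455916 -1.3394418  -0.77989608]
```

Call:
{"fn": "play_rows", "kwargs": {
  "rows": [
    {"linear":[0,-0.02,0.05],"spin":0,"grip":0.4},
    {"linear":[0,-0.02,0.05],"spin":0,"grip":0.4},
    {"linear":[0.1,-0.02,0.05],"spin":0,"grip":0.4},
    {"linear":[0.2,-0.02,0.05],"spin":0,"grip":0.4},
    {"linear":[0.3,-0.02,0.05],"spin":0,"grip":0.4},
    {"linear":[0.4,-0.02,0.05],"spin":0,"grip":0.4},
    {"linear":[0.5,-0.02,0.05],"spin":0,"grip":0.4},
    {"linear":[0.55,-0.02,0.05],"spin":0,"grip":0.4},
    {"linear":[0.55,-0.02,0.05],"spin":0,"grip":0.4},
    {"linear":[0.55,-0.02,0.05],"spin":0,"grip":0.4}
  ]
}}

```text
t: 17.8
position: [567.2, -328.6, 22.9]
eef_rot: [-2.296, -2.145, -0.004]
ft_force: [-1.0, 0.5, -1.0]
finger_gap: 0.611
```

```bash
python3 -c "
from h import *
go(crad(0,-39,21),86); s=robot.sense();print(s['t'],s['finger_gap'],s['ft_force'])
t=robot.read_camera('top'); s=robot.read_camera('scene')
f=lambda im,x,y,w,h,k:cv2.resize(im[y:y+h,x:x+w],(w*k,h*k),interpolation=cv2.INTER_CUBIC)
cv2.imwrite('pics/m7.png',np.hstack([f(t,320,140,80,80,5),f(s,80,200,80,80,5)]))
"
```

```text
lin [ 0.084 -0.003  0.038] spin 0.1 | at [ 567.2 -328.6   22.9] yaw 86.1 toolz [ 0.002  0.002 -1.   ]
17.8 0.6109383628086897 [-0.96538305  0.46954707 -0.98556102]
```

View pics/m7.png

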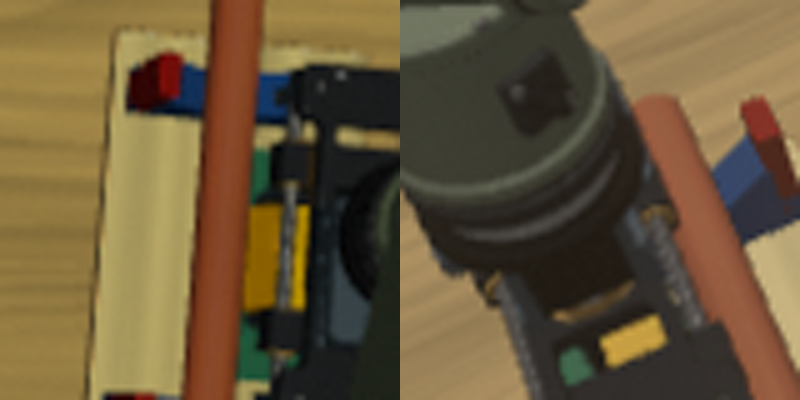

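Chock sits upright beside the tube, midway between the Vs, slope towards it (top crop x about 250 to 305, tube edge about 245). I'll move 4 mm closer and set it down.

Call:
{"fn": "play_rows", "kwargs": {
  "rows": [
    {"linear":[0.04,0,0],"spin":0,"grip":0.4},
    {"linear":[0.09,0,0],"spin":0,"grip":0.4},
    {"linear":[0.09,0,0.02],"spin":0,"grip":0.4},
    {"linear":[0.09,0,0.04],"spin":0,"grip":0.4},
    {"linear":[0.09,0,0.05],"spin":0,"grip":0.4},
    {"linear":[0.09,0,0.05],"spin":0,"grip":0.4}
  ]
}}

```text
t: 18.5
position: [567.5, -324.2, 20.7]
eef_rot: [-2.296, -2.144, -0.005]
ft_force: [0.1, 0.1, 0.8]
finger_gap: 0.612
```

Call:
{"fn": "play_rows", "kwargs": {
  "rows": [
    {"linear":[0,0,0.02],"spin":0,"grip":0.4},
    {"linear":[0,0,0.03],"spin":0,"grip":0.4},
    {"linear":[0,0,0.03],"spin":0,"grip":0.4}
  ]
}}

```text
t: 18.8
position: [567.4, -324.2, 20.6]
eef_rot: [2.296, 2.144, 0.005]
ft_force: [-2.0, 1.7, 8.1]
finger_gap: 0.61
```

Call:
{"fn": "play_rows", "kwargs": {
  "rows": [
    {"linear":[0,0,-0.01],"spin":0,"grip":0.65},
    {"linear":[0,0,-0.01],"spin":0,"grip":0.75},
    {"linear":[0,0,-0.01],"spin":0,"grip":0.85},
    {"linear":[0,0,-0.01],"spin":0,"grip":0.85},
    {"linear":[0,0,-0.01],"spin":0,"grip":0.85},
    {"linear":[0,0,-0.3],"spin":0,"grip":0.85},
    {"linear":[0,0,-0.8],"spin":0,"grip":0.85},
    {"linear":[0,0,-1.4],"spin":0,"grip":0.85},
    {"linear":[0,0,-2.2],"spin":0,"grip":0.85},
    {"linear":[0,0,-3],"spin":0,"grip":0.85},
    {"linear":[-1,-1,-3.5],"spin":0,"grip":0.85},
    {"linear":[-2,-2,-3.5],"spin":0,"grip":0.85},
    {"linear":[-3,-2.5,-3.5],"spin":0,"grip":0.85},
    {"linear":[-4,-2.5,-3.5],"spin":0,"grip":0.85},
    {"linear":[-4,-2.5,-3.5],"spin":0,"grip":0.85},
    {"linear":[-4,-2.5,-3.5],"spin":0,"grip":0.85},
    {"linear":[-4,-2.5,-3.5],"spin":0,"grip":0.85}
  ]
}}

```text
t: 20.5
position: [428.1, -516.1, 195.5]
eef_rot: [2.298, 2.141, 0.006]
ft_force: [1.0, -0.2, 0.3]
finger_gap: 0.855
```

```bash
python3 -c "
from h import *
s=robot.sense();print(s['t'],s['position'],s['ft_force'])
t=robot.read_camera('top'); s=robot.read_camera('scene')
f=lambda im,x,y,w,h,k:cv2.resize(im[y:y+h,x:x+w],(w*k,h*k),interpolation=cv2.INTER_CUBIC)
cv2.imwrite('pics/m8.png',np.hstack([f(t,320,130,100,110,4),f(s,90,200,100,110,4)]))
"
```

```text
20.5 [ 428.06618168 -516.13768595  195.47975139] [ 1.04161391 -0.15608093  0.31246763]
```

View pics/m8.png

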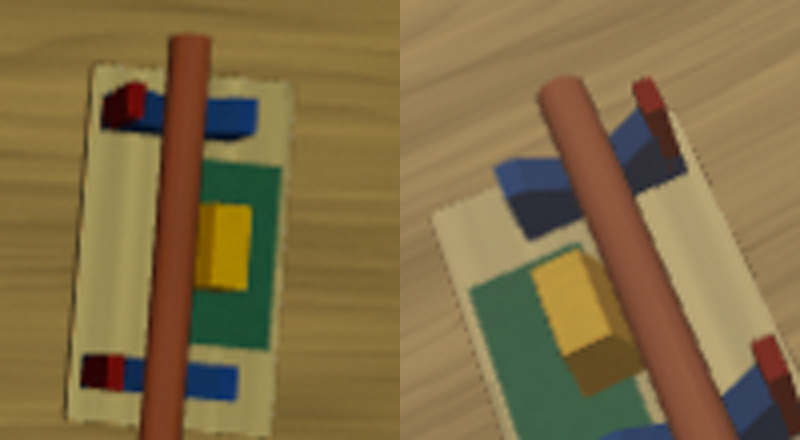

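Run:
```python
from h import *
c=[((x+.5)/4-.5+320,(y+.5)/4-.5+130) for x,y in((252,205),(247,291),(214,205),(210,289))]
P=onz('top',c,60); a=np.radians(-4.0); d=P[:,:2]-[570,-285.5]
print('local x',(d@[np.cos(a),np.sin(a)]).round(1),'local y',(d@[-np.sin(a),np.cos(a)]).round(1))
```

```text
local x [ 30.1 -27.4  27.8 -28.3] local y [-47.1 -47.7 -21.6 -22.8]
```

```bash
python3 -c "
from h import *
print(robot.hand_in()); s=robot.sense(); print(s['t'])"
```

```text
the job is handed in; nothing more can be done
None
the job is handed in; nothing more can be done
```

The job is done and handed in at about 20.6 s. The copper tube lies in both Vs of the cradle, and the yellow chock stands beside it on the baseboard. Both have been let go and the arm is clear.

- **Tube:** after release, the top camera put its centre about 1 mm from the cradle's origin. I measured a length of 280 mm and an angle within about 0.2° of the cradle's. The last picture shows it still in both Vs.
- **Chock:** it is upright on the open side, slope towards the tube, within 1 mm of midway between the Vs and parallel to the tube within about 1°. Its centre is about 27 mm from the tube's axis, so the gap is about 3 mm and it does not touch.
- **Forces and grip:** at the end of each move the wrist force was about 8 N or less. The grip openings matched the sizes given: 27 mm on the tube and 56 mm on the chock.

No check failed. The only disagreements were 1–2 mm between views, and the arm sometimes read 2–4 mm off its target before settling; I corrected for that.

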